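# Slide the top-heavy tube carrier into its dock

### The arm

A 6-joint arm with a two-finger parallel gripper is mounted at the origin on the work surface. World frame = base frame: x ahead of the robot, y to its left, z up, the work surface at z = 0. Lengths are in mm, angles in rad, forces in N, time in s.
With the tool pointing down it reaches from about 350 to 850 mm from the base axis. Payload 8.1 kg.
Tool frame: the origin (TCP) lies on the centre line of the jaws, within the pads' length; the fingertips stand 25 mm ahead of it and the grasp point (between the pads) lies 6 mm ahead of it (tip_extent is the distance from the TCP to the fingertips, in mm); z points along the fingers, y is the line along which they close (so a half turn about z gives the same grasp; the last joint's range is limited). The gripper opens to 93 mm and grips with 3 to 60 N. Pads are 15 mm wide; open, the fingers measure 128 mm over their backs; the gripper's body (75 mm by 188 mm) begins 65 mm behind the grasp point.
Start: joints at [1.167, 0.13, 1.488, -0, 1.523, -0.085], TCP at [188.035, 569.779, 243.635] pointing down, gripper open.
Joint ranges: [-2.96, 2.96], [-0.89, 2.26], [0.02, 2.5], [-1.34, 4.48], [0, 2.73], [-2.66, 2.66]. Speed limits (rad/s): [2.39, 2.39, 2.79, 3.14, 3.14, 3.14].

### API

Orientations are given as a unit quaternion [x, y, z, w].
In Python, from plant import get_state, snapshot, finish_job, tip_extent gives the robot as it stands.
- The arm moves only by the tool carry_out, never from a script. Its argument "plan" is one flat list of numbers, 7 for each row, row after row: the shift along the world's x, y, z as a fraction of full scale, then the turn, a rotation vector about the world's x, y, z as a fraction of full scale, then the opening, from 0 (shut) to 1 (fully open). A call has 1 to 20 rows; each row is the pose to reach, as a shift and turn from the pose commanded when the call began; what a row does not reach only later rows make up. Full scale, the value 1, is 0.3 m for a shift and 120 degrees for a turn. A row lasts 1/10 s, in which the tool goes at most 50 mm and 8.59 degrees, less where a joint would pass 70% of its speed; a pose out of reach is approached as far as the arm can. A call with a number of a shift or a turn outside -1 to 1 is refused whole. A call with a gripper value outside its range is refused whole. The fingers move at their own pace and stop on an object; the grip force is fixed at half the most. Time passes only in rows, so rows that repeat a pose let the fingers close. It gives the time, the measured TCP pose, the force, the opening and the grip force at its end, in the units of the state.
- get_state(): the state, without advancing time (a new reading comes with each control period).
- snapshot(name): name is "scene" or "top" or "wrist"; returns a dict with "pixels" (480x640x3 uint8, red, green, blue), "fx", "fy", "cx", "cy" (pixels), "k1" (the pictures are not rectified: a ray, as slopes to the right and down, at radius r is drawn at 1 + k1 r^2 times it, then the intrinsics apply), "R" (3x3) and "t" (3): a world point X has camera coordinates R X + t. Camera axes: x right, y down, z forward; pixel columns grow to the right and rows downward; lengths in mm; the calibration is good to about 2 mm. A picture is of the moment at which its call begins. There is no depth.
- finish_job(): hands the job in; it is judged then, once.
The state is a dict: "clock": time; "q": joint angles; "joint_velocities": joint speeds; "joint_torque": joint torques, N m; "position": TCP position; "eef_rot": TCP orientation; "wrist_force": force on the tool from outside, world axes, zero at the start; "moment": the same for the moment, N m; "finger_gap": opening from 0.0 (shut) to 1.0 (fully open); "grip_force": force on a finger pad.
Only numpy, scipy, OpenCV 4.12 (cv2) and the standard library are available. Lean on these libraries where they do the work, as an engineer would, in place of code of your own. Each camera call takes 0.05 s, during which the arm holds its last target. There are 200 camera calls.

### The job

Without lifting it or taking it by its handle, slide the tall tube-rack carrier across the bench into the open bay of the dock until it is fully home: between the two guides and up against the backstop. It is heavy and tips if it is pushed high up, so push it low near its base, slowly, and keep it standing upright the whole way. Leave the bottle, the tube rack and the beaker where they are.

Things in the scene. Friction and masses are not known exactly. Their poses are not given: they have to be found in the camera images.
- carrier: The carrier: loose tower, about 0.9 to 1.3 kg, 260 mm high. Origin: centre of its underside, on the bench; x and y level. Base: smooth grey plastic block 120 (x) by 150 (y) by 40 mm high. On it an aluminium tower of three levels of orange-capped tubes, 144 mm wide (y), 85 deep, x = -25 to +60 mm (flush with the base's front), top at 224 mm, with a thin steel handle above.
- carrier_ledge (a point): Middle of the upright rear face of the carrier's base (x = -60 mm on the carrier, 20 mm above the bench). Here, on the side towards the robot, 35 mm of the base sticks out behind the tower as a bare ledge, 150 mm wide, 40 mm high: the place to push, along the carrier's +x. Bench friction about 0.6 to 0.9 (rubber sole): pushed on the ledge it slides, pushed above about 55 to 80 mm it tips forward.
- carrier_bail (a point): Middle of the carrier's steel carrying handle: a bar 10 mm thick and 90 mm long (along the carrier's y), its centre line 255 mm above the bench. It is to be left alone in this job.
- dock: The dock, fixed to the bench. Origin: on the bench, where the carrier's origin lies when fully home; +x is the way in, away from the robot. Backstop: upright face at x = +60 mm of a white housing 240 mm wide, 70 deep, 55 high. The bay's floor is the bench itself. At the start the carrier is 135 to 160 mm short of home, up to 30 mm to the side, and turned up to 0.25 rad from the dock.
- dock_mouth (a point): Centre of the bay's mouth, on the bench, 30 mm before the dock's origin (x = -30 mm). Two slick white plastic guides 26 mm high flank the bay: inner faces at y = +82 and -82 mm from x = +5 to +60 mm (7 mm play each side of the carrier); towards the robot they flare out by 0.5 rad to x = -30 mm, where the opening is about 200 mm wide.
- bottle: Bystander: loose amber bottle, 60 mm in diameter, 150 mm high; origin at the centre of its underside.
- tube_rack: Bystander: loose low blue rack of tubes, 85 mm (x) by 127 mm (y), 44 mm high; origin at the centre of its underside.
- beaker: Bystander: loose glass beaker, about 70 mm in diameter, 90 mm high; origin at the centre of its underside.
Mind the look-alikes: they are no part of the job. Of the things like the carrier, leave any that is yellow; of the rest the larger one is meant.

How it is judged:
By the outcome, as a careful person would: the job done as asked, in the order asked, and still so for the second after the job is handed in, with the robot touching nothing.
It also fails if it takes over 48 s, if anything falls off the work surface, if the arm or the gripper's body presses on something with over 40 N, if the wrist force passes 120 N, or if a joint passes its speed limit or range.

## Working session

There is one attempt and no reset: what is moved stays moved. The work goes in short steps, Python scripts to look and compute and a tool call to move; the robot and the scene stay as the last step left them, time stands still between calls to the robot, and variables do not carry over. Pictures are saved under pics/ and viewed, at most 10 in all, crops included, and the job is handed in when it is done.

Besides the shell and the picture viewer there is one more tool, called after "Emit:" in YAML: its name, and indented under it one key for each argument. carry_out: Moves the arm, as the interface text tells. Its arguments: {"type":"object","properties":{"plan":{"type":"array","items":{"type":"number"}}},"required":["plan"]}

```bash
mkdir -p pics; cat > h.py <<'E'
import numpy as np, cv2, pickle
from plant import get_state, snapshot, finish_job
def snap(n,tag):
    s=snapshot(n); pickle.dump(s,open(f'pics/{tag}.pkl','wb'))
    cv2.imwrite(f'pics/{tag}.png',cv2.cvtColor(s['pixels'],cv2.COLOR_RGB2BGR)); return s
def load(tag): return pickle.load(open(f'pics/{tag}.pkl','rb'))
def K(s): return np.array([[s['fx'],0,s['cx']],[0,s['fy'],s['cy']],[0,0,1.]])
def ray(s,p):
    d=((p[0]-s['cx'])/s['fx'],(p[1]-s['cy'])/s['fy']); d=np.array(d); u=d.copy()
    for _ in range(20): u=d/(1+s['k1']*(u@u))
    R=np.array(s['R']); t=np.array(s['t'])
    return -R.T@t, R.T@np.array([*u,1.])
def onz(s,p,z):
    o,d=ray(s,p); return o+d*(z-o[2])/d[2]
def tri(s1,p1,s2,p2):
    o1,d1=ray(s1,p1);o2,d2=ray(s2,p2)
    a=np.linalg.lstsq(np.c_[d1,-d2],o2-o1,rcond=None)[0]
    A=o1+d1*a[0];B=o2+d2*a[1]; return (A+B)/2,np.linalg.norm(A-B)
def proj(s,X):
    c=np.array(s['R'])@np.array(X)+np.array(s['t']); u=c[:2]/c[2]; u=u*(1+s['k1']*(u@u))
    return np.array([u[0]*s['fx']+s['cx'],u[1]*s['fy']+s['cy']])
E
python3 - <<'E'
from h import *
for n in('scene','top'):
    s=snap(n,n+'0'); print(n,-np.array(s['R']).T@s['t'])
s=get_state();print(s['clock'],s['position'],s['eef_rot'],s['q'])
E
```

```text
scene [1080.57267515 -239.38312816  966.12234008]
top [3.99706019e+02 3.99913782e-02 1.42502866e+03]
0.1 [187.84498247 569.36197217 242.71764226] [ 1.58738214e-01  9.87320383e-01 -7.77263606e-04 -1.92841681e-04] [ 1.16661900e+00  1.31075183e-01  1.48913561e+00 -2.52066690e-06
  1.52298351e+00 -8.53520418e-02]
```

View pics/scene0.png

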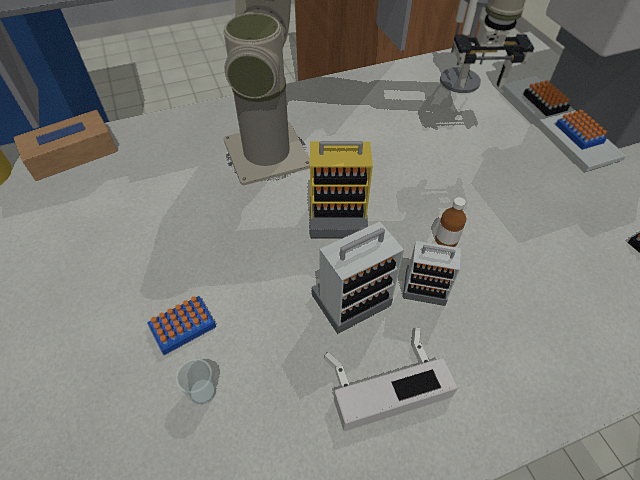

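View pics/top0.png

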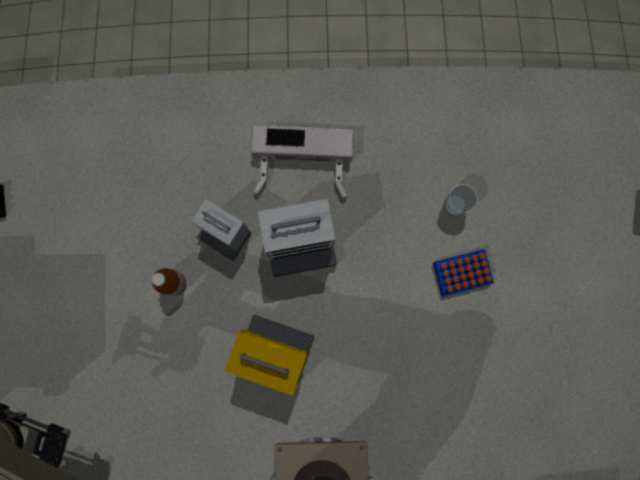

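The larger grey carrier is at about (298,235) in top and (358,278) in scene. The look-alikes are the small grey one at (220,228) / (433,272) and the yellow one at (268,360) / (340,190). The dock is at (302,142) / (395,390). I'll take one close crop to check this choice.

```bash
python3 - <<'E'
import cv2,numpy as np
a=cv2.imread('pics/top0.png')[110:410,170:370]; b=cv2.imread('pics/scene0.png')[130:430,290:490]
a=cv2.resize(a,None,fx=2,fy=2,interpolation=3);b=cv2.resize(b,None,fx=2,fy=2,interpolation=3)
cv2.imwrite('pics/crop0.png',np.clip(np.hstack([a,b])*1.4,0,255))
E
```

```text
[ WARN:0@0.041] global loadsave.cpp:1063 imwrite_ Unsupported depth image for selected encoder is fallbacked to CV_8U.
```

View pics/crop0.png

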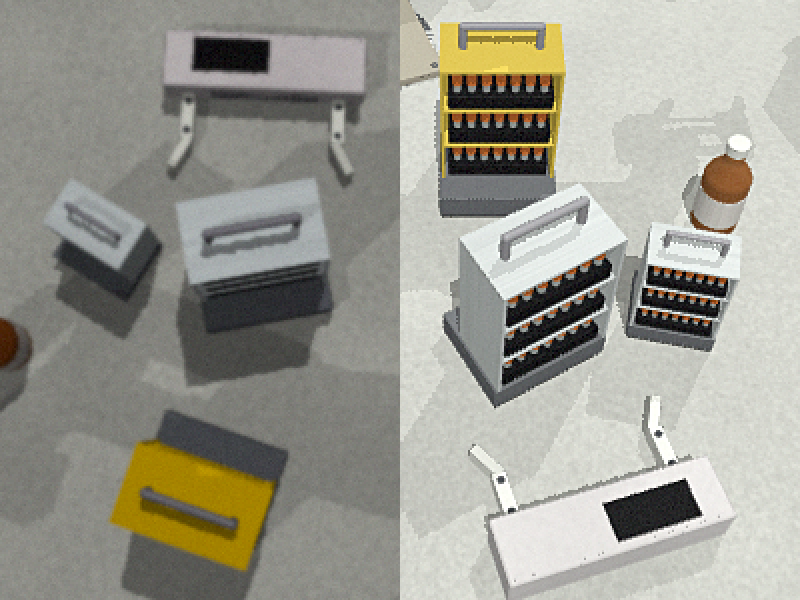

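```bash
cat > m0.py <<'E'
from h import *
T=load('top0');S=load('scene0')
t=lambda x,y:(x/2+170-.25,y/2+110-.25)
c=lambda x,y:((x-400)/2+290-.25,y/2+130-.25)
np.set_printoptions(precision=1,suppress=True)
# carrier tower top corners: front-left(+y),front-right(-y),rear-right,rear-left
# in scene, image right=+y, front is nearer camera
for n,a,b in [('FL',(177,203),(627,238)),('FR',(318,180),(505,290)),('RR',(330,245),(460,238)),('RL',(188,270),(580,185)),
 ('dec FL',(72,180),(739,278)),('dec FR',(150,222),(645,272)),
 ('yel a',(138,443),(562,72)),('yel b',(275,487),(440,72)),('yel rear r',(245,570),(441,25)),('yel rear l',(110,521),(563,25)),
 ('dockFL top',(163,90),(0,0)),]:
    if b[0]: print(n,*tri(T,t(*a),S,c(*b)),'z224',onz(T,t(*a),224),onz(S,c(*b),224))
for n,a,z in [('ledge L40',(208,330),40),('ledge R40',(331,311),40),('dock hL55',(165,91),55),('dock hR55',(365,97),55),('dock far L',(166,31),55),('dock far R',(365,39),55),
  ('gL tip',(172,172),26),('gR tip',(349,175),26),('gL bend',(187,132),26),('gR bend',(338,137),26),('gL end',(189,98),26),('gR end',(338,102),26),
  ('decoy base rear',(126,298),25),('decoy base right',(160,245),25),('ybase L',(165,411),40),('ybase R',(286,455),40)]:
    print(n,onz(T,t(*a),z))
for n,a,z in [('base front R bottom',(497,404),0),('front L bot',(605,350),0),('dock hR bot far',(508,600),0),('dock hR55 near',(489,519),55),('dock hL55 near',(705,458),55),('dock far R55',(507,587),55),('dock far L',(735,517),55),('gR tip',(472,448),26),('gL tip',(655,397),26),('gR end',(510,510),26),('gL end',(671,460),26),('decoy fl bot',(713,348),0),('decoy fr bot',(630,335),0),('ybase fr',(440,214),0),('ybase fl',(553,214),0)]:
    print('S',n,onz(S,c(*a),z))
E
python3 m0.py
```

```text
FL [619.8 112.7 230.3] 0.9543357352117032 z224 [620.7 112.9 224. ] [615.9 116.2 224. ]
FR [638.4 -27.7 239.2] 5.518146278468954 z224 [640.4 -30.6 224. ] [630.1 -20.6 224. ]
RR [570.2 -41.7 241.9] 3.3778320172045517 z224 [573.4 -40.7 224. ] [557.1 -38.4 224. ]
RL [548.8  98.5 238.7] 6.574698007342394 z224 [552.  102.8 224. ] [537.  102.1 224. ]
dec FL [662.4 233.5 156.5] 2.1685963447700836 z224 [647.9 220.2 224. ] [697.6 195.1 224. ]
dec FR [615.1 149.9 147.1] 0.75603238001296 z224 [602.  140.6 224. ] [659.  113.7 224. ]
yel a [379.8 154.6 227.4] 2.082067330476451 z224 [380.2 156.1 224. ] [376.3 155.5 224. ]
yel b [334.   21.7 231.1] 1.5876949498939632 z224 [333.4  21.  224. ] [327.1  24.9 224. ]
yel rear r [252.5  53.2 225.3] 0.7587862169190729 z224 [252.2  52.9 224. ] [251.2  54.  224. ]
yel rear l [304.4 187.2 226.4] 4.183877547128147 z224 [303.4 185.7 224. ] [302.5 190.7 224. ]
ledge L40 [505.   96.7  40. ]
ledge R40 [523.1 -45.7  40. ]
dock hL55 [785.9 141.3  55. ]
dock hR55 [772. -93.  55.]
dock far L [859.6 139.5  55. ]
dock far R [842.9 -95.7  55. ]
gL tip [694.6 136.9  26. ]
gR tip [685.1 -72.6  26. ]
gL bend [742.7 118.4  26. ]
gR bend [731.5 -61.   26. ]
gL end [784.5 115.5  26. ]
gR end [774.5 -62.5  26. ]
decoy base rear [546.2 193.3  25. ]
decoy base right [607.8 152.4  25. ]
ybase L [413.1 148.1  40. ]
ybase R [359.3  10.7  40. ]
S base front R bottom [634.7 -22.8   0. ]
S front L bot [615.1 123.2   0. ]
S dock hR bot far [838.6 -94.4   0. ]
S dock hR55 near [773.7 -90.2  55. ]
S dock hL55 near [794.4 142.4  55. ]
S dock far R55 [841.  -98.9  55. ]
S dock far L [860.  138.8  55. ]
S gR tip [685.3 -73.4  26. ]
S gL tip [701.8 138.8  26. ]
S gR end [762.9 -61.8  26. ]
S gL end [774.2 119.5  26. ]
S decoy fl bot [658.6 244.3   0. ]
S decoy fr bot [607.3 160.4   0. ]
S ybase fr [352.9  11.8   0. ]
S ybase fl [405.6 150.5   0. ]
```

Grey carrier: origin about (570,36), yaw +0.13. Dock: origin about (721,30), yaw −0.073. The crop confirms the choice: large grey tower, not the small grey one (about 150 mm high) or the yellow one. I'll go over high, turning the tool by +0.449 rad.

Emit:
carry_out:
  plan: [0,0,0.33,0,0,0,1,0,0,0.5,0,0,0,1,0,0,0.53,0,0,0,1,0.5,-0.93,0.53,0,0,0.214,1,0.5,-0.93,0.53,0,0,0.214,1,0.5,-0.93,0.53,0,0,0.214,1,0.5,-0.93,0.53,0,0,0.214,1,0.5,-0.93,0.53,0,0,0.214,1,0.5,-0.93,0.53,0,0,0.214,1,0.5,-0.93,0.53,0,0,0.214,1,0.5,-0.93,0.53,0,0,0.214,1,0.5,-0.93,0.53,0,0,0.214,1]

```text
clock: 1.3
position: [338.0, 290.7, 402.4]
eef_rot: [-0.064, 0.998, 0.0, -0.0]
wrist_force: [-0.2, 0.2, -0.4]
finger_gap: 0.999
grip_force: 0.0
```

Emit:
carry_out:
  plan: [0.473,-0.89,0,0,0,0,1,0.473,-0.89,0,0,0,0,1,0.473,-0.89,0,0,0,0,1,0.473,-0.89,0,0,0,0,1,0.473,-0.89,0,0,0,0,1,0.473,-0.89,0,0,0,0,1,0.473,-0.89,0,0,0,0,1,0.473,-0.89,0,0,0,0,1,0.473,-0.89,0,0,0,0,1,0.473,-0.89,0,0,0,0,1]

```text
clock: 2.3
position: [479.6, 25.6, 402.8]
eef_rot: [-0.066, 0.998, 0.0, 0.0]
wrist_force: [0.0, 0.1, -0.4]
finger_gap: 1.0
grip_force: 0.0
```

```bash
python3 - <<'E'
from h import *
s=get_state();print(s['clock'],s['position'],s['eef_rot'],s['q'],s['wrist_force'])
a=snap('wrist','w1')['pixels'];b=snap('scene','s1')['pixels'][100:400,240:500]
b=cv2.resize(b,None,fx=1.5,fy=1.5); a=cv2.resize(a,(400,300)); 
o=np.zeros((450,790,3),np.uint8);o[:300,:400]=a;o[:,400:]=b
cv2.imwrite('pics/v1.png',o[:,:,::-1])
E
```

```text
2.3 [479.63341078  25.60477112 402.81773144] [-6.60131343e-02  9.97818730e-01  1.61689794e-04  1.45333835e-04] [-5.37284872e-02 -2.02361242e-01  1.52609850e+00  3.66916654e-04
  1.81760544e+00 -1.75655748e+00] [ 0.01699578  0.12378463 -0.44627453]
```

View pics/v1.png

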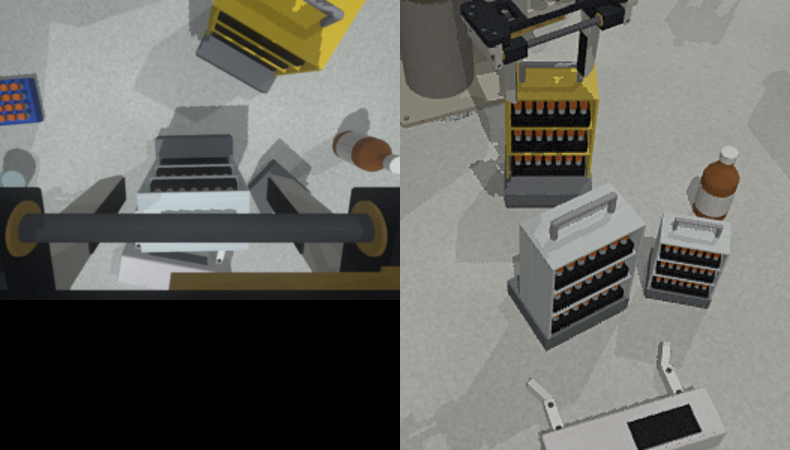

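The wrist picture shows the carrier ledge's rear edge running from about (157,137) to (232,135) in the panel, nearly level with the tool. The yellow tower is well behind. I'll measure the edge.

```bash
python3 - <<'E'
from h import *
np.set_printoptions(precision=1,suppress=True)
w=load('w1'); g=cv2.cvtColor(w['pixels'],cv2.COLOR_RGB2GRAY)
print(g[205:240,310][::1])
# ledge mask: dark bluish-grey region
hsv=cv2.cvtColor(w['pixels'],cv2.COLOR_RGB2HSV)
p=w['pixels'].astype(int); print(p[235,310],p[200,310])
for c in (265,285,305,325,345,360):
    col=cv2.GaussianBlur(g,(3,3),0)[190:245,c].astype(int); i=np.argmin(np.diff(col)); print(c,190+i+.5,np.diff(col)[i],onz(w,(c,190+i+.5),40),onz(w,(c,190+i+.5),0)[:2])
for r in (226,232,238):
    row=p[r,225:400,2]-p[r,225:400,0]; print(r,np.where(row>3)[0][[0,-1]]+225, g[r,225:400:6])
E
```

```text
[123 125 125 123 123 123 123 122 125 119 106  82  67  60  60  64  69  69
  71  72  71  74  71  72  73  70  72  72  71  72  71  70  72  71  73]
[69 72 75] [120 125 122]
265 216.5 -19 [513.1 -29.   40. ] [521.  -32.6]
285 216.5 -17 [510.   -5.5  40. ] [517.7  -7.2]
305 215.5 -20 [505.7  17.9  40. ] [513.  18.]
325 215.5 -20 [502.6  41.4  40. ] [509.7  43.5]
345 214.5 -19 [498.4  64.8  40. ] [505.   68.7]
360 214.5 -19 [496.   82.5  40. ] [502.5  87.7]
226 [228 394] [171 174 163 160 108 111  84  75  73  74  74  73  73  74  70  71  71  72
  72  72  72  74  76  72  76 126 121 127 118 182]
232 [226 397] [181 175 164 164 111 112  75  74  75  73  72  72  73  72  71  69  72  71
  72  72  71  76  71  73  74 123 124 124 126 182]
238 [231 399] [170 172 157 160 114  98  74  74  74  74  73  70  74  71  71  73  71  69
  73  71  73  71  72  74  74 122 125 121 142 180]
```

Emit:
carry_out:
  plan: [0,0,-0.12,0,0,0,1,0,0,-0.24,0,0,0,1,0,0,-0.36,0,0,0,1,0,0,-0.48,0,0,0,1,0,0,-0.6,0,0,0,1,0,0,-0.7,0,0,0,1,0,0,-0.8,0,0,0,1,0,0,-0.87,0,0,0,1,0,0,-0.93,0,0,0,1,0,0,-0.97,0,0,0,1,0,0,-0.97,0,0,0,1]

```text
clock: 3.5
position: [478.6, 24.4, 110.1]
eef_rot: [-0.065, 0.998, 0.0, -0.001]
wrist_force: [0.8, -0.7, 0.1]
finger_gap: 1.0
grip_force: 0.0
```

```bash
python3 - <<'E'
from h import *
s=get_state();print(s['clock'],s['position'],s['wrist_force'])
b=snap('scene','s2')['pixels'][60:400,220:500];a=snap('top','t2')['pixels'][160:420,200:400]
b=cv2.resize(b,(412,500)); a=cv2.resize(a,(385,500)); 
cv2.imwrite('pics/v2.png',np.hstack([a,b])[:,:,::-1])
E
```

```text
3.5 [478.62740399  24.39268418 110.07283493] [ 0.81613437 -0.68869232  0.09476696]
```

View pics/v2.png

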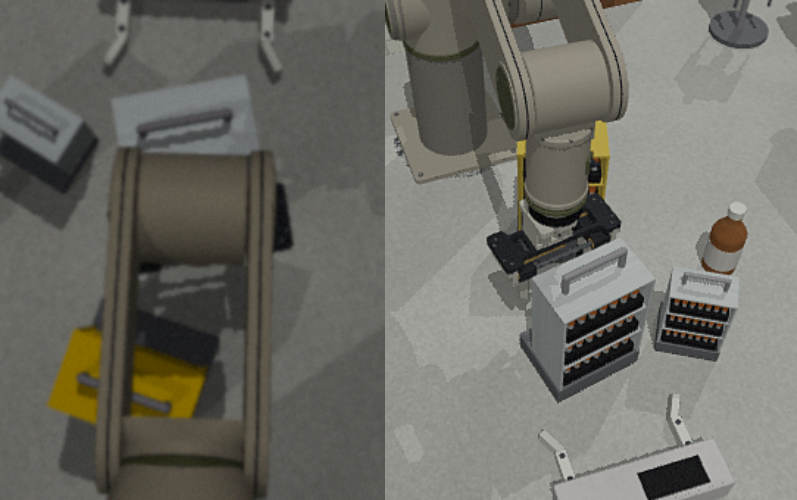

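```bash
python3 - <<'E'
from h import *
s=load('s2')
for z in (100,150,181,200,250,300,350,400,450):
    p=proj(s,(479,24,z)); print(z,((p-[220,60])*1.471+[385,0]).round())
E
```

```text
100 [551. 277.]
150 [552. 257.]
181 [552. 244.]
200 [553. 235.]
250 [554. 212.]
300 [555. 187.]
350 [556. 159.]
400 [557. 129.]
450 [558.  96.]
```

The flange may come close to the tower's rear, so I'll lean the tool back by 0.15 rad with the fingertips forward, and lower it.

Emit:
carry_out:
  plan: [0,0,-0.03,0.003,-0.024,0,1,0,0,-0.07,0.006,-0.048,0,1,0,0,-0.11,0.0095,-0.071,0,1,0,0,-0.15,0.0095,-0.071,0,1,0,0,-0.19,0.0095,-0.071,0,1,0,0,-0.22,0.0095,-0.071,0,1,0,0,-0.23,0.0095,-0.071,0,1,0,0,-0.23,0.0095,-0.071,0,1]

```text
clock: 4.4
position: [479.8, 23.8, 42.1]
eef_rot: [-0.065, 0.995, 0.005, 0.074]
wrist_force: [-0.1, 0.5, 0.3]
finger_gap: 1.001
grip_force: 0.0
```

Emit:
carry_out:
  plan: [0.01,0.0015,0,0,0,0,1,0.02,0.003,0,0,0,0,1,0.03,0.004,0,0,0,0,1,0.04,0.0055,0,0,0,0,1,0.05,0.007,0,0,0,0,1,0.05,0.007,0,0,0,0,1]

```text
clock: 5.0
position: [495.4, 25.9, 42.8]
eef_rot: [-0.065, 0.995, 0.005, 0.075]
wrist_force: [-0.2, 0.4, 0.2]
finger_gap: 0.999
grip_force: 0.0
```

Emit:
carry_out:
  plan: [0.007,0.001,0,0,0,0,1,0.014,0.002,0,0,0,0,1,0.021,0.003,0,0,0,0,1,0.028,0.004,0,0,0,0,1,0.035,0.005,0,0,0,0,1,0.035,0.005,0,0,0,0,1]

```text
clock: 5.6
position: [502.7, 27.6, 41.2]
eef_rot: [-0.065, 0.995, 0.005, 0.072]
wrist_force: [-11.2, -0.3, 6.6]
finger_gap: 0.999
grip_force: 5.6
```

Emit:
carry_out:
  plan: [0.008,0.0035,0,0,0,-0.005,1,0.017,0.007,0,0,0,-0.01,1,0.025,0.01,0,0,0,-0.015,1,0.033,0.0135,0,0,0,-0.02,1,0.042,0.017,0,0,0,-0.025,1,0.05,0.02,0,0,0,-0.03,1,0.058,0.023,0,0,0,-0.035,1,0.067,0.0257,0,0,0,-0.04,1,0.075,0.0285,0,0,0,-0.045,1,0.083,0.031,0,0,0,-0.05,1,0.092,0.034,0,0,0,-0.055,1,0.1,0.0367,0,0,0,-0.06,1]

```text
clock: 6.8
position: [532.4, 38.6, 41.0]
eef_rot: [-0.002, 0.997, 0.0, 0.071]
wrist_force: [-13.0, -0.8, 7.0]
finger_gap: 1.001
grip_force: 6.4
```

```bash
python3 - <<'E'
from h import *
s=get_state();print(s['clock'],s['position'],s['wrist_force'],s['moment'])
b=snap('scene','s3')['pixels'][170:420,290:490];a=snap('top','t3')['pixels'][110:310,190:370]
b=cv2.resize(b,(400,500),interpolation=3); a=cv2.resize(a,(400,444),interpolation=3)
o=np.zeros((500,800,3),np.uint8);o[:444,:400]=a;o[:,400:]=b
cv2.imwrite('pics/v3.png',o[:,:,::-1])
E
```

```text
6.8 [532.40753577  38.60221731  41.04803742] [-13.00728366  -0.79477775   7.00439515] [0.13104384 2.09589881 0.13938434]
```

View pics/v3.png

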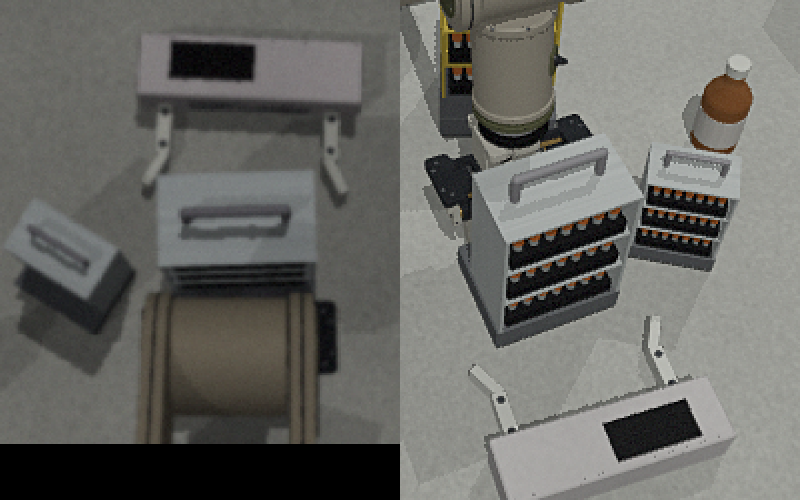

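The carrier is upright and has turned with the tool. Tower-top front corners are at (160,176) and (312,171) in the top panel, and base front corners at (503,343) and (617,305) in the scene panel. I'll measure these.

```bash
python3 - <<'E'
from h import *
np.set_printoptions(precision=1,suppress=True)
T=load('t3');S=load('s3')
t=lambda x,y:(x*.45+190-.28,y*.45+110-.28)
c=lambda x,y:((x-400)/2+290-.25,y/2+170-.25)
for a,b in [((159,176),(643,178)),((313,171),(507,242))]: print(onz(T,t(*a),224),onz(S,c(*b),224),*tri(T,t(*a),S,c(*b)))
for b in ((503,343),(617,305)): print(onz(S,c(*b),0))
for p in ((489,437),(707,377)): print('dock S',onz(S,c(*p),55))
for p in ((141,96),(360,104)): print('dock T',onz(T,t(*p),55))
for p,q in (((146,188),(471,368)),((344,193),(653,317))): print('tips T/S',onz(T,t(*p),26),onz(S,c(*q),26))
E
```

```text
[666.8 106.1 224. ] [643.4 119.6 224. ] [660.6 104.3 253.7] 1.9277322888144315
[667.4 -35.2 224. ] [663.6 -32.5 224. ] [666.4 -34.5 229.3] 1.058679476612867
[658.9 -25.4   0. ]
[661.9 115.6   0. ]
dock S [771.8 -89.4  55. ]
dock S [794.2 144.9  55. ]
dock T [791.5 139.   55. ]
dock T [776.2 -91.9  55. ]
tips T/S [698.1 137.7  26. ] [684.9 -74.4  26. ]
tips T/S [686.7 -73.2  26. ] [701.  136.8  26. ]
```

Emit:
carry_out:
  plan: [0.008,0.002,0,0,0,-0.005,1,0.017,0.004,0,0,0,-0.01,1,0.025,0.006,0,0,0,-0.014,1,0.033,0.008,0,0,0,-0.019,1,0.042,0.01,0,0,0,-0.023,1,0.05,0.012,0,0,0,-0.028,1,0.058,0.014,0,0,0,-0.033,1,0.067,0.016,0,0,0,-0.037,1,0.075,0.0154,0,0,0,-0.037,1,0.083,0.0148,0,0,0,-0.037,1,0.092,0.0142,0,0,0,-0.037,1,0.1,0.0136,0,0,0,-0.037,1,0.108,0.013,0,0,0,-0.037,1,0.117,0.0124,0,0,0,-0.037,1,0.125,0.0118,0,0,0,-0.037,1,0.133,0.0112,0,0,0,-0.037,1,0.142,0.0106,0,0,0,-0.037,1,0.15,0.01,0,0,0,-0.037,1,0.158,0.0094,0,0,0,-0.037,1,0.167,0.0088,0,0,0,-0.037,1]

```text
clock: 8.9
position: [582.4, 41.4, 41.0]
eef_rot: [0.037, 0.997, -0.002, 0.071]
wrist_force: [-11.8, 0.6, 6.5]
finger_gap: 1.003
grip_force: 6.3
```

```bash
python3 - <<'E'
from h import *
s=get_state();print(s['clock'],s['position'],s['wrist_force'],s['moment'],s['q'])
b=snap('scene','s4')['pixels'][220:430,300:480];a=snap('top','t4')['pixels'][110:260,220:370]
b=cv2.resize(b,(450,525),interpolation=3); a=cv2.resize(a,(345,345),interpolation=3)
o=np.zeros((525,795,3),np.uint8);o[:345,:345]=a;o[:,345:]=b
cv2.imwrite('pics/v4.png',o[:,:,::-1])
E
```

```text
8.9 [582.42012468  41.35869234  41.02417579] [-11.76898722   0.58262075   6.51452692] [ 0.2143081   2.11530153 -0.07313179] [-0.0118102   0.15809005  1.85536654 -0.0100953   0.98550319 -1.50396305]
```

View pics/v4.png

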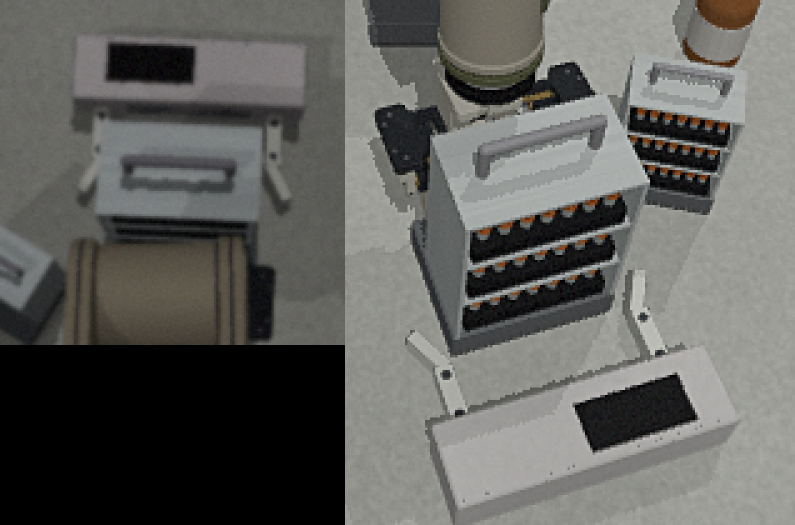

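```bash
python3 - <<'E'
from h import *
np.set_printoptions(precision=1,suppress=True)
T=load('t4');S=load('s4')
t=lambda x,y:(x/2.3+220-.28,y/2.3+110-.28)
c=lambda x,y:((x-345)/2.5+300-.3,y/2.5+220-.3)
print('S base front bot',[onz(S,c(*p),0) for p in((455,353),(613,312))])
print('S base front top40',[onz(S,c(*p),40) for p in((454,335),(612,292))])
print('S top front 224',[onz(S,c(*p),224) for p in((462,230),(648,182))])
print('T top front 224',[onz(T,t(*p),224) for p in((261,125),(98,123))])
print('S dots 26',[onz(S,c(*p),26) for p in((446,374),(642,316))],[onz(S,c(*p),26) for p in((460,412),(659,352))])
print('T dots 26',[onz(T,t(*p),26) for p in((273,156),(97,150))])
E
```

```text
S base front bot [array([704. , -38.3,   0. ]), array([718.9, 108.5,   0. ])]
S base front top40 [array([704.4, -41.2,  40. ]), array([716.7, 102. ,  40. ])]
S top front 224 [array([706.5, -44.1, 224. ]), array([718.6, 100.4, 224. ])]
T top front 224 [array([714.7, -42. , 224. ]), array([720.7, 103.2, 224. ])]
S dots 26 [array([728.7, -58. ,  26. ]), array([741., 121.,  26.])] [array([763.2, -59.8,  26. ]), array([775.8, 118.7,  26. ])]
T dots 26 [array([733.3, -60.3,  26. ]), array([744.8, 121.6,  26. ])]
```

The carrier's front is centred to within about 3 mm and aligned, with roughly 70 mm left to go.

Emit:
carry_out:
  plan: [0.009,-0.0007,0,0,0,0,1,0.018,-0.0013,0,0,0,0,1,0.027,-0.002,0,0,0,0,1,0.036,-0.0026,0,0,0,0,1,0.045,-0.0033,0,0,0,0,1,0.054,-0.0039,0,0,0,0,1,0.063,-0.0046,0,0,0,0,1,0.072,-0.0053,0,0,0,0,1,0.081,-0.0059,0,0,0,0,1,0.09,-0.0066,0,0,0,0,1,0.099,-0.0072,0,0,0,0,1,0.108,-0.0079,0,0,0,0,1,0.117,-0.0085,0,0,0,0,1,0.126,-0.0092,0,0,0,0,1,0.135,-0.0099,0,0,0,0,1,0.144,-0.0105,0,0,0,0,1,0.153,-0.0112,0,0,0,0,1,0.162,-0.0118,0,0,0,0,1,0.171,-0.0125,0,0,0,0,1,0.18,-0.0131,0,0,0,0,1]

```text
clock: 11.0
position: [636.5, 37.4, 41.0]
eef_rot: [0.037, 0.997, -0.002, 0.071]
wrist_force: [-11.9, 2.2, 5.9]
finger_gap: 0.998
grip_force: 6.2
```

Emit:
carry_out:
  plan: [0.005,-0.0004,0,0,0,0,1,0.01,-0.0007,0,0,0,0,1,0.015,-0.0011,0,0,0,0,1,0.02,-0.0015,0,0,0,0,1,0.025,-0.0018,0,0,0,0,1,0.03,-0.0022,0,0,0,0,1,0.035,-0.0026,0,0,0,0,1,0.04,-0.0029,0,0,0,0,1]

```text
clock: 11.8
position: [648.6, 36.5, 41.0]
eef_rot: [0.037, 0.997, -0.002, 0.071]
wrist_force: [-12.9, 0.4, 7.0]
finger_gap: 1.003
grip_force: 6.2
```

Emit:
carry_out:
  plan: [0.003,-0.0002,0,0,0,0,1,0.006,-0.0004,0,0,0,0,1,0.009,-0.0007,0,0,0,0,1,0.009,-0.0007,0,0,0,0,1]

```text
clock: 12.2
position: [649.9, 36.4, 40.9]
eef_rot: [0.037, 0.997, -0.002, 0.07]
wrist_force: [-20.6, 0.2, 14.1]
finger_gap: 1.0
grip_force: 10.6
```

Emit:
carry_out:
  plan: [0.003,-0.0002,0,0,0,0,1,0.006,-0.0004,0,0,0,0,1,0.009,-0.0006,0,0,0,0,1,0.009,-0.0006,0,0,0,0,1]

```text
clock: 12.6
position: [650.2, 36.5, 40.3]
eef_rot: [0.037, 0.997, -0.002, 0.067]
wrist_force: [-33.8, 0.4, 24.3]
finger_gap: 1.0
grip_force: 17.0
```

```bash
python3 - <<'E'
from h import *
s=get_state();print(s['clock'],s['position'],s['wrist_force'],s['moment'])
b=snap('scene','s5')['pixels'][220:430,300:480];a=snap('top','t5')['pixels'][110:260,220:370]
b=cv2.resize(b,(450,525),interpolation=3); a=cv2.resize(a,(345,345),interpolation=3)
o=np.zeros((525,795,3),np.uint8);o[:345,:345]=a;o[:,345:]=b
cv2.imwrite('pics/v5.png',o[:,:,::-1])
E
```

```text
12.6 [650.23656037  36.50152529  40.34785749] [-33.79781846   0.44992992  24.28966641] [ 0.18587056  5.48400429 -0.10562067]
```

View pics/v5.png

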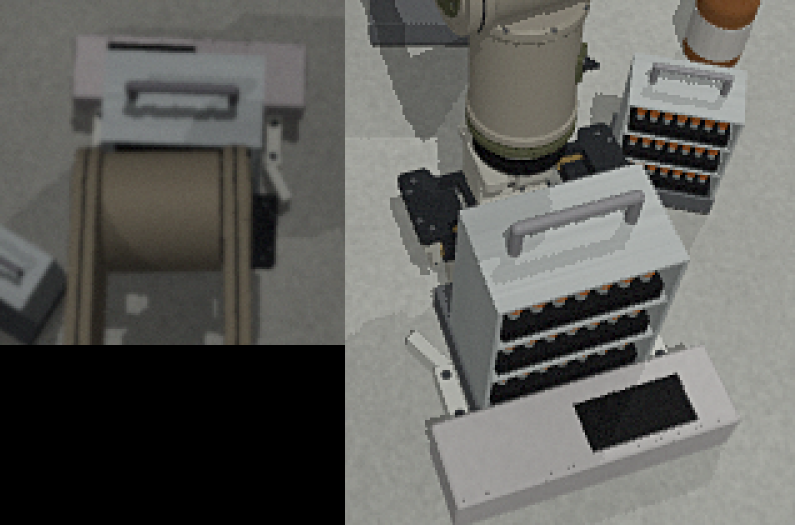

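The carrier is flat on the backstop, between the guides and upright. I'll back off level, then raise the arm.

Emit:
carry_out:
  plan: [-0.01,0.0007,0,0,0,0,1,-0.02,0.0015,0,0,0,0,1,-0.035,0.0026,0,0,0,0,1,-0.06,0.004,0,0,0,0,1,-0.1,0.007,0,0,0,0,1,-0.15,0.011,0,0,0,0,1,-0.2,0.015,0,0,0,0,1,-0.23,0.017,0.05,0,0,0,1,-0.24,0.017,0.15,0,0,0,1,-0.24,0.017,0.25,0,0,0,1,-0.24,0.017,0.4,0,0,0,1,-0.24,0.017,0.55,0,0,0,1,-0.24,0.017,0.7,0,0,0,1,-0.24,0.017,0.85,0,0,0,1,-0.24,0.017,0.98,0,0,0,1,-0.24,0.017,0.98,0,0,0,1,-0.24,0.017,0.98,0,0,0,1]

```text
clock: 14.4
position: [585.4, 40.9, 338.2]
eef_rot: [0.037, 0.996, -0.002, 0.077]
wrist_force: [0.3, 0.0, -1.5]
finger_gap: 0.999
grip_force: 0.0
```

```bash
python3 - <<'E'
from h import *
s=get_state();print(s['clock'],s['position'],s['wrist_force'])
b=snap('scene','s6')['pixels'][130:430,140:490]
cv2.imwrite('pics/v6.png',cv2.resize(b,(700,600),interpolation=3)[:,:,::-1])
E
```

```text
14.4 [585.41279964  40.90975353 338.21810676] [ 0.29601167  0.00781842 -1.47304563]
```

View pics/v6.png

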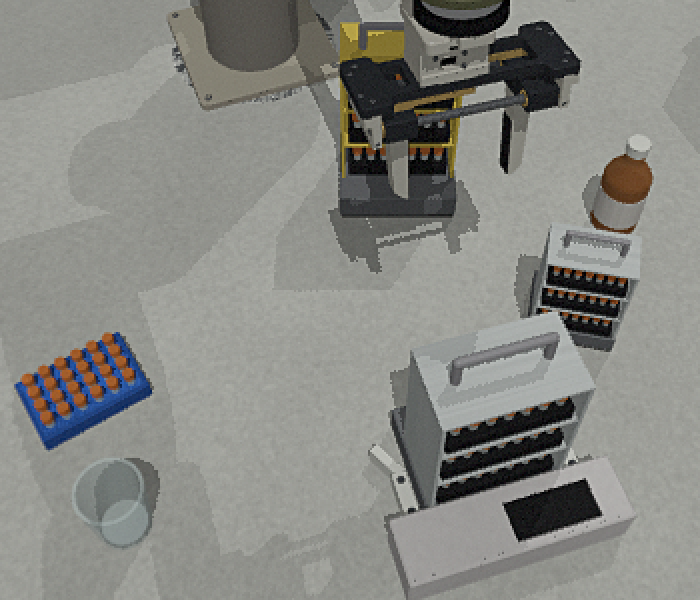

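The carrier stands upright, home in the dock at about (500,430). The bottle (625,185), rack (85,390) and beaker (115,500) haven't moved, and the arm is clear.

```bash
python3 -c "
from plant import finish_job; print(finish_job())"
```

```text
the job is handed in; nothing more can be done
None
```

The large grey carrier was slid by its ledge, upright all the way, into the dock between the guides and against the backstop; the bottle, tube rack and beaker were left untouched, and the job was handed in at about 14.5 s of the 48 s limit (no verdict was returned).

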